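# Turn the foot-file block over in its slide-jaw stand

## Robot

A 7-joint arm with a two-finger parallel gripper is mounted at the origin on the work surface. World frame = base frame: x ahead of the robot, y to its left, z up, the work surface at z = 0. Lengths are in m, angles in rad, forces in N, time in s.
With the tool pointing down it reaches from about 0.4 to 0.85 m from the base axis. Payload 10.4 kg.
Tool frame: the origin (TCP) lies between the finger pads; the fingertips stand 14 mm ahead of it and the grasp point (between the pads) lies 5 mm behind it; z points along the fingers, y is the direction in which the jaws open and shut (so a half turn about z gives the same grasp; the last joint's range is limited). The gripper opens to 87 mm and grips with 3 to 60 N. Pads are 19 mm wide; open, the fingers measure 117 mm over their backs; the gripper's body (75 mm by 190 mm) begins 51 mm behind the grasp point.
Start: joints at [1.265, 0.332, -0.065, 1.46, 0.022, 1.35, -0.088], TCP at [0.174, -0.6, 0.211] pointing down, gripper open.
Joint ranges: [-2.6, 2.6], [-0.5, 2.12], [-1.47, 1.34], [0.16, 2.42], [-1.27, 4.41], [0.06, 2.06], [-2.6, 2.6]. Speed limits (rad/s): [2.22, 2.22, 2.79, 2.79, 3.14, 3.14, 3.14].

## Interface

Orientations are given as a unit quaternion [x, y, z, w].
In Python, from bench import readout, camera, calibration, order gives the robot as it stands.
- The arm moves only by the tool apply_moves, never from a script. Its argument "deltas" is a list of rows, each an object with "translation": the shift along the world's x, y, z in m, a list of three; "turn": the turn, a rotation vector about the world's x, y, z in rad, a list of three; "hand": the finger opening in m, from 0 to 0.087. A call has 1 to 5 rows; each row shifts and turns the pose as measured when the row begins; what a row does not reach is not made up. A row lasts 1/10 s, in which the tool goes at most 50 mm and 8.59 degrees, less where a joint would pass 70% of its speed; a pose out of reach is approached as far as the arm can. A call with a gripper value outside its range is refused whole. The fingers move at their own pace and stop on an object; "newtons" is the grip in N (left out, the last holds). Time passes only in rows, so rows that do not move let the fingers close. It gives the time, the measured TCP pose, the force and the opening at its end, in the units of the state.
- readout.read_state(): the state, without advancing time (a new reading comes with each control period).
- camera(name): name is "scene" or "top"; returns the picture (420x560x3 uint8, red, green, blue); there is no depth.
- calibration(name): a dict with "fx", "fy", "cx", "cy" (pixels), "extrinsics" (4x4, takes a point from world to camera coordinates). Camera axes: x right, y down, z forward; pixel columns grow to the right and rows downward; lengths in m; the calibration is good to about 2 mm. A picture is of the moment at which its call begins. calibration takes no time and is no camera call.
- order.close_job(): hands the job in, once; it reports no verdict.
The state is a dict: "time": time; "joint_positions": joint angles; "joint_vel": joint speeds; "joint_torque": joint torques, N m; "ee_pos": TCP position; "eef_rot": TCP orientation; "ft_force": force on the tool from outside, world axes, zero at the start; "torque": the same for the moment, N m; "width": finger opening in m.
Only numpy, scipy, OpenCV 4.12 (cv2) and the standard library are available. Lean on these libraries where they do the work, as an engineer would, in place of code of your own. Each camera call takes 0.05 s, during which the arm holds its last target. There are 200 camera calls.

## Task

The foot-file block stands on edge in the slide-jaw stand with its ridged steel face turned to the fixed jaw, where it cannot be used. Slide the moving jaw well back, tip the block over so that it lies flat on the bed with the ridged steel face up, then slide the jaw up again until the block is held snugly, square between the two jaws, and let go. Do not disturb the caddy, the mug, the comb or the nail file.

Things in the scene. Friction and masses are not known exactly. Their poses are not given: they have to be found in the camera images.
- stand: Low steel stand, 124 x 220 mm, fixed to the counter. Origin under its centre at counter height; +y along the slide to the fixed jaw, z up. Flat bed top 30 mm above the origin, white plastic rails along both sides. Fixed jaw: steel bar across the +y end, gripping face at y = +88 mm, 20 mm thick (to y = +108), 100 mm wide, top 28 mm above the bed.
- jaw (a joint): Slide of the moving jaw in m, 0 to 0.080; grows as it is pushed back (stand's -y); 2.5 N friction holds it where it is left. Gap between the jaw faces = 36 mm + this value. The jaw is a carriage: jaw plate 12 mm thick, 100 mm wide, top 28 mm above the bed; behind it a low plate, and at its rear the upright push tab.
- jaw_tab (a point): Middle of the top edge of the push tab, an upright steel plate across the rear of the moving jaw: 60 mm wide, 10 mm thick along the slide, top 48 mm above the bed, 65 mm behind the jaw's gripping face. The free slot between jaw plate and tab is 48 mm long, its floor 8 mm above the bed. Stand's axes.
- block: Loose wooden foot-file block, 90 (its x) x 34 (its y) x 58 mm (its z), about 140 g, with a ridged steel plate on its +y broad face only. Origin in the centre of the 90 x 34 mm face it stands on at the start; then its z points up and its y to the fixed jaw.
- block_center (a point): Centre of the block, with the block's axes.
- caddy: Stainless steel caddy, 90 x 130 x 85 mm, with two toothbrushes and a tongue cleaner standing up to 190 mm; origin under its centre. Bystander.
- mug: Blue ceramic mug, 80 mm across and 90 mm tall, handle at its +y; origin under its centre. Bystander.
- comb: Black plastic comb, 170 mm (x) x 32 mm x 5 mm, lying flat; origin under its centre. Bystander.
- nail_file: Steel nail file with a black grip, 150 mm (x) x 13 mm x 4 mm, lying flat; origin under its centre. Bystander.

How it is judged:
By the outcome, as a careful person would: the job done as asked, in the order asked, and still so for the second after the job is handed in, with the robot touching nothing.
It also fails if it takes over 45 s, if anything falls off the work surface, if the arm or the gripper's body presses on something with over 40 N, if the wrist force passes 120 N, or if a joint passes its speed limit or range.

## Working session

There is one attempt and no reset: what is moved stays moved. The work goes in short steps, Python scripts to look and compute and a tool call to move; the robot and the scene stay as the last step left them, time stands still between calls to the robot, and variables do not carry over. Pictures are saved under pics/ and viewed, about 8 in all and at most 12, crops included, and the job is handed in when it is done.

Besides the shell and the picture viewer there is one more tool, called after ">>>" as name([rows], argument=value, ...), one row to a line, values as JSON. apply_moves: Moves the arm, as the interface text tells. Its arguments: {"type":"object","properties":{"deltas":{"type":"array","items":{"type":"object","properties":{"translation":{"type":"array","items":{"type":"number"}},"turn":{"type":"array","items":{"type":"number"}},"hand":{"type":"number"}}}},"newtons":{"type":"number"}},"required":["deltas"]}

```bash
mkdir -p pics; python3 - <<'E'
from bench import readout,camera,calibration
import cv2,numpy as np
for n in("scene","top"):
    im=camera(n); np.save(f"pics/{n}0.npy",im); cv2.imwrite(f"pics/{n}0.png",im[:,:,::-1])
    c=calibration(n); print(n,c["fx"],c["fy"],c["cx"],c["cy"]); print(np.round(c["extrinsics"],4).tolist())
s=readout.read_state(); print({k:np.round(v,4).tolist() for k,v in s.items()})
E
```

```text
scene 458.7909230580205 458.7909230580205 275.4101541479185 207.70296109841328
[[-0.2697, 0.9629, -0.0027, 0.1288], [0.7041, 0.1953, -0.6827, -0.3774], [-0.6568, -0.186, -0.7307, 1.5118], [0.0, 0.0, 0.0, 1.0]]
top 435.79315992295204 435.79315992295204 279.8232181163631 216.06484110826293
[[0.0029, -1.0, 0.0043, 0.0338], [-0.9792, -0.0037, -0.2028, 0.5681], [0.2028, -0.0036, -0.9792, 1.0819], [0.0, 0.0, 0.0, 1.0]]
{'time': 0.1, 'joint_positions': [1.2654, 0.3328, -0.0647, 1.4608, 0.0216, 1.35, -0.0885], 'joint_vel': [0.0, -0.0011, 0.0003, -0.0024, 0.001, -0.0012, 0.0014], 'joint_torque': [0.0014, -62.4547, 0.0248, -39.0725, -0.0613, 0.0366, 0.0001], 'ee_pos': [0.1743, -0.5998, 0.21], 'eef_rot': [0.99, 0.1409, -0.0001, -0.0006], 'ft_force': [0.8445, 0.5305, -0.4045], 'torque': [-0.0058, 0.0112, 0.0312], 'width': 0.087}
```

View pics/scene0.png

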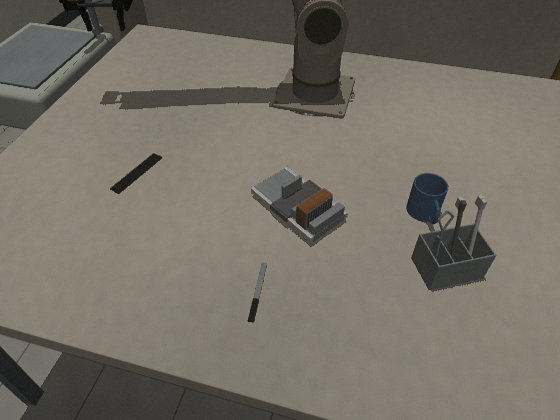

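View pics/top0.png

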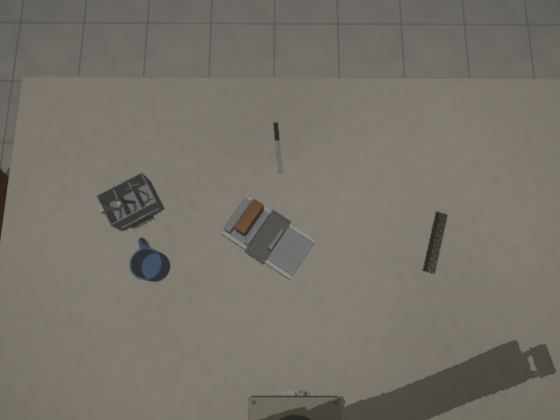

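Scene: stand at about (300,205), orange block (314,207), tab (291,185), fixed jaw (328,217). Top: stand at about (270,238), block (249,217), tab (277,240). The mug and caddy are to the left, the comb to the right and the nail file ahead. Next I'll crop and measure.

```bash
cat > h.py <<'E'
import numpy as np,cv2
from bench import readout,camera,calibration
C={n:calibration(n) for n in("scene","top")}
def ray(n,uv):
    c=C[n];E=np.array(c["extrinsics"]);R,t=E[:3,:3],E[:3,3]
    d=R.T@np.array([(uv[0]-c["cx"])/c["fx"],(uv[1]-c["cy"])/c["fy"],1]);return -R.T@t,d/np.linalg.norm(d)
def plane(n,uv,z):
    o,d=ray(n,uv);return o+d*(z-o[2])/d[2]
def tri(a,b):
    (o,d),(p,e)=ray("scene",a),ray("top",b)
    s=np.linalg.lstsq(np.c_[d,-e],p-o,rcond=None)[0];P,Q=o+s[0]*d,p+s[1]*e
    return (P+Q)/2,np.linalg.norm(P-Q)
def proj(n,P):
    c=C[n];E=np.array(c["extrinsics"]);q=E[:3,:3]@np.asarray(P)+E[:3,3];return np.array([c["fx"]*q[0]/q[2]+c["cx"],c["fy"]*q[1]/q[2]+c["cy"]])
def crop(im,u0,v0,w,h,k,f):
    cv2.imwrite(f,cv2.convertScaleAbs(cv2.resize(im[v0:v0+h,u0:u0+w,::-1],None,fx=k,fy=k,interpolation=cv2.INTER_CUBIC),alpha=1.4))
E
python3 - <<'E'
from h import *
s=np.load("pics/scene0.npy");t=np.load("pics/top0.npy")
a=cv2.resize(s[160:250,245:355,::-1],None,fx=7,fy=7,interpolation=cv2.INTER_CUBIC)[:,:,:]
cv2.imwrite("pics/s1.png",cv2.convertScaleAbs(cv2.resize(a,(770,630))[:600],alpha=1.4))
crop(t,215,190,110,95,6,"pics/t1.png")
for n,im in(("scene",s),("top",t)):
    h=cv2.cvtColor(im,cv2.COLOR_RGB2HSV);m=cv2.inRange(h,(3,120,40),(20,255,255))
    if n=="scene": m[:150]=0
    cs=cv2.findContours(m,0,2)[0];c=max(cs,key=cv2.contourArea);print(n,cv2.contourArea(c),cv2.minAreaRect(c),cv2.approxPolyDP(c,2,True)[:,0].tolist())
E
```

```text
scene 315.5 ((313.92303466796875, 200.3845977783203), (10.53930377960205, 35.50081253051758), 56.3099365234375) [[331, 194], [323, 189], [297, 207], [304, 213]]
top 314.5 ((248.5357666015625, 215.99334716796875), (10.558036804199219, 33.373695373535156), 34.508522033691406) [[254, 200], [236, 225], [243, 232], [262, 205]]
```

View pics/s1.png

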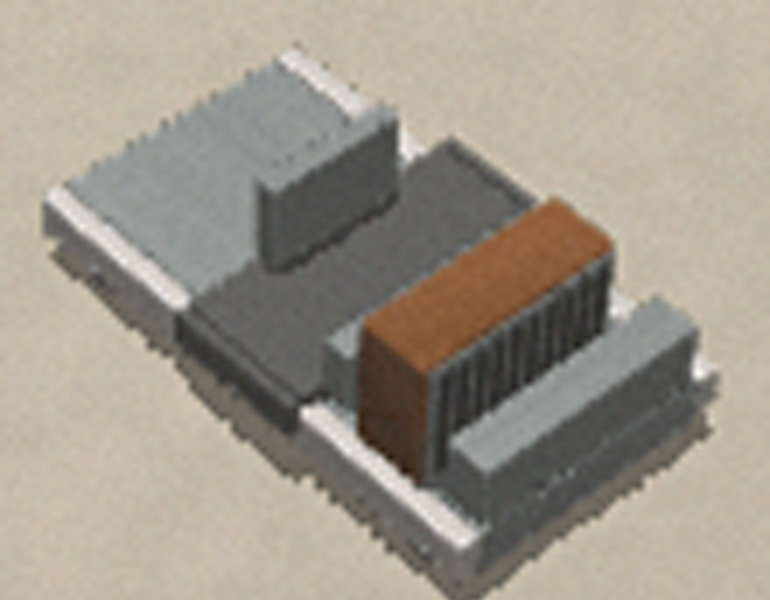

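View pics/t1.png

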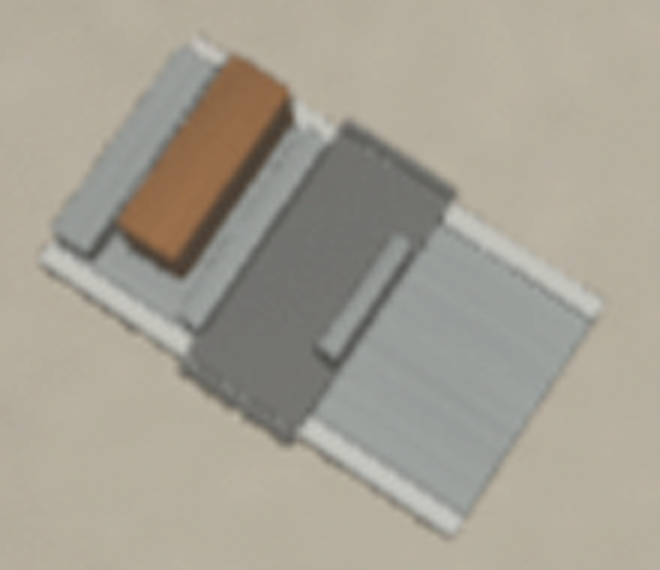

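```bash
cat > m.py <<'E'
from h import *
S=lambda U,V:((U+.5)/7-.5+245,(V+.5)/7-.5+160)
T=lambda U,V:((U+.5)/6-.5+215,(V+.5)/6-.5+190)
P={}
for k,a,b in[("blk +x+f",(430,372),(235,54)),("blk +x-",(360,325),(292,92)),("blk -x+f",(613,245),(122,228)),("blk -x-",(560,199),(182,262)),
 ("fix +x in",(453,437),(222,65)),("fix +x out",(487,470),(187,45)),("fix -x out",(698,325),(55,228)),("fix -x in",(660,297),(92,252)),
 ("tab +x",(265,183),(405,238)),("tab -x",(393,110),(325,354)),
 ("rail rear +x",(52,190),(602,302)),("rail rear -x",(290,50),(455,533)),("rail front +x",(478,545),(197,38)),("rail front -x",(716,375),(43,258)),
 ]:
    p,e=tri(S(*a),T(*b));P[k]=p;print(k,np.round(p*1000,1),round(e*1000,1))
E
python3 m.py
```

```text
blk +x+f [607.1 105.3  87.3] 5.0
blk +x- [591.1  79.6  85.5] 2.5
blk -x+f [532.  151.4  84.3] 3.5
blk -x- [516.9 127.9  85.5] 8.1
fix +x in [608.7 113.5  60.1] 7.1
fix +x out [618.2 128.1  58.7] 5.0
fix -x out [536.4 183.3  58.9] 4.1
fix -x in [526.  167.8  57.8] 5.5
tab +x [529.1  31.   79.2] 2.3
tab -x [479.7  64.5  77.3] 1.9
rail rear +x [508.4 -55.2  34.1] 4.5
rail rear -x [407.8   8.6  30.1] 2.3
rail front +x [628.  127.3  31.8] 8.1
rail front -x [528.5 191.8  28. ] 3.4
```

```bash
cat >> m.py <<'E'
M={"fix +x in":(50,88),"fix +x out":(50,108),"fix -x out":(-50,108),"fix -x in":(-50,88),"rail rear +x":(62,-110),"rail rear -x":(-62,-110),"rail front +x":(62,110),"rail front -x":(-62,110)}
A=np.array([M[k] for k in M])/1e3;B=np.array([P[k][:2] for k in M])
a0,b0=A.mean(0),B.mean(0);U,_,V=np.linalg.svd((A-a0).T@(B-b0));R=(U@V).T;t=b0-R@a0
print("det",np.linalg.det(R),"stand",t*1e3,"yaw",np.degrees(np.arctan2(R[1,0],R[0,0])))
print("res",np.round(((A@R.T+t)-B)*1e3,1).tolist())
for k in P: print(k,np.round(R.T@(P[k][:2]-t)*1e3,1))
E
python3 m.py|tail -18
```

```text
rail front +x [628.  127.3  31.8] 8.1
rail front -x [528.5 191.8  28. ] 3.4
det 1.0 stand [518.27747306  67.25629783] yaw -33.406390879261316
res [[-0.2, -0.3], [1.2, 1.8], [-0.4, 1.7], [-1.0, 0.4], [1.1, -3.5], [-1.8, 0.9], [2.6, -2.3], [-1.4, 1.4]]
blk +x+f [53.2 80.6]
blk +x- [54.  50.4]
blk -x+f [-34.9  77.8]
blk -x- [-34.5  49.9]
fix +x in [50.  88.4]
fix +x out [ 49.9 105.8]
fix -x out [-48.7 106.9]
fix -x in [-48.9  88.2]
tab +x [ 29.  -24.3]
tab -x [-30.7 -23.6]
rail rear +x [  59.2 -107.7]
rail rear -x [ -59.9 -109.8]
rail front +x [ 58.6 110.5]
rail front -x [-60.1 109.6]
```

Stand: origin (518,67) mm, yaw −33.4°, and the measured heights agree with the text. Block centre is at stand (9,65), tab at stand y ≈ −24 (jaw ≈ 0.011). My plan is to pinch the tab and pull it back, then tip the block by gripping its top. I'm moving over the tab now.

>>> apply_moves([
  {"translation":[0.0165,0.0325,0],"turn":[0,0,0.114],"hand":0.06},
  {"translation":[0.0165,0.0325,0],"turn":[0,0,0.114],"hand":0.06},
  {"translation":[0.0165,0.0325,0],"turn":[0,0,0.114],"hand":0.06},
  {"translation":[0.0165,0.0325,0],"turn":[0,0,0.114],"hand":0.06},
  {"translation":[0.0165,0.0325,0],"turn":[0,0,0.114],"hand":0.06},
])

```text
time: 0.6
ee_pos: [0.2541, -0.4341, 0.2064]
eef_rot: [0.908, 0.419, -0.002, -0.002]
ft_force: [1.0, 0.4, 0.6]
width: 0.0618
```

>>> apply_moves([
  {"translation":[0.0165,0.0325,0],"turn":[0,0,0.114],"hand":0.06},
  {"translation":[0.0165,0.0325,0],"turn":[0,0,0.114],"hand":0.06},
  {"translation":[0.0165,0.0325,0],"turn":[0,0,0.114],"hand":0.06},
  {"translation":[0.0165,0.0325,0],"turn":[0,0,0.114],"hand":0.06},
  {"translation":[0.0165,0.0325,0],"turn":[0,0,0.114],"hand":0.06},
])

```text
time: 1.1
ee_pos: [0.338, -0.2637, 0.2051]
eef_rot: [0.746, 0.666, -0.003, -0.002]
ft_force: [0.4, -0.0, 0.7]
width: 0.0601
```

>>> apply_moves([
  {"translation":[0.0165,0.0325,0],"turn":[0,0,0.114],"hand":0.06},
  {"translation":[0.0165,0.0325,0],"turn":[0,0,0.114],"hand":0.06},
  {"translation":[0.0165,0.0325,0],"turn":[0,0,0.114],"hand":0.06},
  {"translation":[0.0165,0.0325,0],"turn":[0,0,0.114],"hand":0.06},
  {"translation":[0.0165,0.0325,0],"turn":[0,0,0.114],"hand":0.06},
])

```text
time: 1.6
ee_pos: [0.4216, -0.0937, 0.2045]
eef_rot: [0.518, 0.855, -0.005, -0.001]
ft_force: [0.4, -0.5, -0.1]
width: 0.0601
```

```bash
cat > st.py <<'E'
import numpy as np
from scipy.spatial.transform import Rotation as Ro
from bench import readout
t=np.array([.5183,.0673]);Y=np.radians(-33.4);R=np.array([[np.cos(Y),-np.sin(Y)],[np.sin(Y),np.cos(Y)]])
def pr():
    s=readout.read_state();p=np.array(s["ee_pos"]);q=Ro.from_quat(s["eef_rot"]);m=q.as_matrix()
    S=np.eye(3);S[:2,:2]=R
    print("t",round(s["time"],2),"pos",np.round(p*1e3,1),"stand xy",np.round(R.T@(p[:2]-t)*1e3,1),"tool y in stand",np.round(S.T@m[:,1],3),"z",np.round(S.T@m[:,2],3),"w",round(s["width"],4),"F stand",np.round(S.T@np.array(s["ft_force"]),1),"q",np.round(s["joint_positions"],2))
    B=np.stack([S[:,0],S[:,1],S[:,2]],1)
    G=np.stack([-S[:,0],S[:,1],-S[:,2]],1) # vertical, tool y=stand y
    print("turn to vertical",np.round((Ro.from_matrix(G)*q.inv()).as_rotvec(),4))
    return p,S
def go(x,y,z,p):
    w=np.r_[t+R@np.array([x,y])/1e3,z/1e3];print("delta to",(x,y,z),np.round((w-p)*1e3,1))
if __name__=="__main__":
    import sys
    p,S=pr()
    for a in sys.argv[1:]: go(*map(float,a.split(",")),p)
E
python3 st.py 0,-24,210
```

```text
t 1.6 pos [421.6 -93.7 204.5] stand xy [   7.9 -187.7] tool y in stand [ 0.485  0.874 -0.009] z [-0.002 -0.01  -1.   ] w 0.0601 F stand [ 0.6 -0.2 -0.1] q [ 0.78 -0.07 -0.64  1.91 -0.03  1.29  0.64]
turn to vertical [ 0.0086 -0.0051  0.5067]
delta to (0.0, -24.0, 210.0) [ 83.5 141.    5.5]
```

>>> apply_moves([
  {"translation":[0.0167,0.0285,0],"turn":[0.002,-0.001,0.101],"hand":0.06},
  {"translation":[0.0167,0.0285,0],"turn":[0.002,-0.001,0.101],"hand":0.06},
  {"translation":[0.0167,0.0285,0],"turn":[0.002,-0.001,0.101],"hand":0.06},
  {"translation":[0.0167,0.0285,0],"turn":[0.002,-0.001,0.101],"hand":0.06},
  {"translation":[0.0167,0.0285,0],"turn":[0.002,-0.001,0.101],"hand":0.06},
])

```text
time: 2.1
ee_pos: [0.5067, 0.0558, 0.2041]
eef_rot: [0.277, 0.961, 0.0, -0.0]
ft_force: [-0.5, 0.3, 0.6]
width: 0.0602
```

```bash
python3 st.py 0,-24,64
python3 - <<'E'
from h import *
im=camera("scene");crop(im,205,60,180,170,4,"pics/a.png")
E
```

```text
t 2.1 pos [506.7  55.8 204.1] stand xy [ -3.3 -16. ] tool y in stand [-0.021  1.     0.   ] z [-0.  0. -1.] w 0.0602 F stand [-0.6 -0.   0.6] q [ 0.56  0.16 -0.82  1.74  0.12  1.3   0.72]
turn to vertical [-0.0004 -0.0003 -0.0208]
delta to (0.0, -24.0, 64.0) [  -1.6   -8.5 -140.1]
```

View pics/a.png

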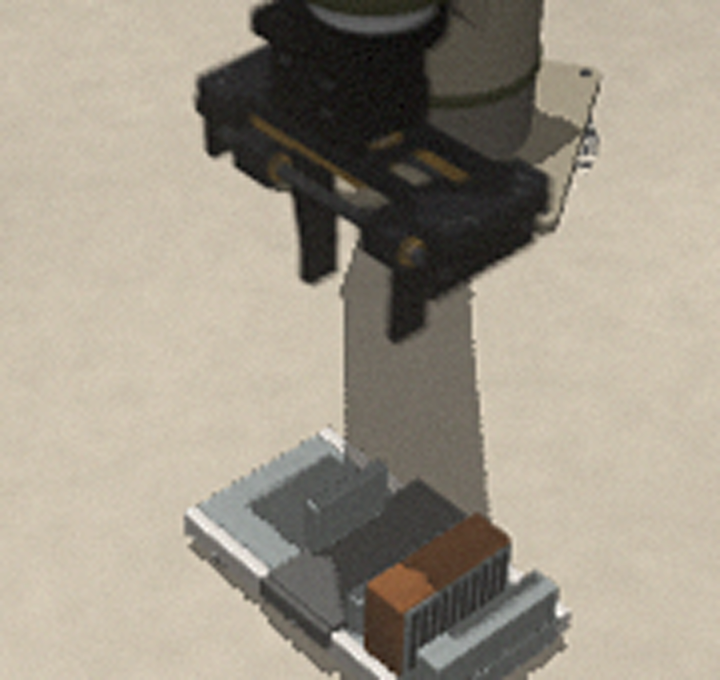

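Picture (view 5): gripper is aligned along the slide above the tab, its long body along the opening direction; block and stand undisturbed. Next: descend and pinch the tab.

>>> apply_moves([
  {"translation":[-0.001,-0.008,-0.04],"turn":[0,0,-0.02],"hand":0.06},
  {"translation":[0,0,-0.04],"turn":[0,0,0],"hand":0.06},
  {"translation":[0,0,-0.035],"turn":[0,0,0],"hand":0.06},
  {"translation":[0,0,-0.02],"turn":[0,0,0],"hand":0.06},
  {"translation":[0,0,0],"turn":[0,0,0],"hand":0.06},
])

```text
time: 2.65
ee_pos: [0.5067, 0.0562, 0.0642]
eef_rot: [0.279, 0.96, 0.003, -0.0]
ft_force: [-0.1, -0.2, 0.2]
width: 0.0597
```

```bash
python3 st.py 0,-24,64
```

```text
t 2.65 pos [506.7  56.2  64.2] stand xy [ -3.6 -15.7] tool y in stand [-0.018  1.     0.006] z [-0.002  0.006 -1.   ] w 0.0597 F stand [ 0.  -0.3  0.2] q [ 0.5   0.32 -0.79  1.9   0.26  1.03  0.61]
turn to vertical [-0.0059  0.0014 -0.0176]
delta to (0.0, -24.0, 64.0) [-1.6 -8.9 -0.2]
```

>>> apply_moves([
  {"translation":[-0.002,-0.009,0],"turn":[-0.006,0.001,-0.018],"hand":0.06},
  {"translation":[0,0,0],"turn":[0,0,0],"hand":0.02},
  {"translation":[0,0,0],"turn":[0,0,0],"hand":0.0},
  {"translation":[0,0,0],"turn":[0,0,0],"hand":0.0},
  {"translation":[0,0,0],"turn":[0,0,0],"hand":0.0},
], newtons=25)

```text
time: 3.15
ee_pos: [0.5068, 0.046, 0.0684]
eef_rot: [0.289, 0.957, 0.0, 0.003]
ft_force: [0.2, -0.1, 0.1]
width: 0.036
```

>>> apply_moves([
  {"translation":[0,0,0],"turn":[0,0,0],"hand":0.0},
  {"translation":[0,0,0],"turn":[0,0,0],"hand":0.0},
])

```text
time: 3.35
ee_pos: [0.5073, 0.0462, 0.0692]
eef_rot: [0.289, 0.957, 0.0, 0.003]
ft_force: [0.1, -0.4, -0.4]
width: 0.0199
```

```bash
python3 st.py 0,-86,64
```

```text
t 3.35 pos [507.3  46.2  69.2] stand xy [  2.4 -23.7] tool y in stand [0.003 1.    0.002] z [ 0.006  0.002 -1.   ] w 0.0199 F stand [ 0.3 -0.3 -0.4] q [ 0.51  0.3  -0.78  1.9   0.25  1.03  0.61]
turn to vertical [0.0014 0.0066 0.0032]
delta to (0.0, -86.0, 64.0) [-36.3 -50.7  -5.2]
```

>>> apply_moves([
  {"translation":[0,0,-0.005],"turn":[0,0,0],"hand":0.0},
  {"translation":[0,0,0],"turn":[0,0,0],"hand":0.0},
  {"translation":[0,0,0],"turn":[0,0,0],"hand":0.0},
])

```text
time: 3.65
ee_pos: [0.5076, 0.0463, 0.0637]
eef_rot: [0.289, 0.957, 0.0, 0.004]
ft_force: [-0.3, -1.1, 4.0]
width: 0.0088
```

```bash
python3 st.py 0,-86,64
```

```text
t 3.65 pos [507.6  46.3  63.7] stand xy [  2.6 -23.4] tool y in stand [0.003 1.    0.003] z [ 0.007  0.003 -1.   ] w 0.0088 F stand [ 0.4 -1.   4. ] q [ 0.51  0.31 -0.78  1.9   0.26  1.02  0.6 ]
turn to vertical [0.0012 0.0072 0.003 ]
delta to (0.0, -86.0, 64.0) [-36.6 -50.8   0.3]
```

>>> apply_moves([
  {"translation":[-0.007,-0.0105,0],"turn":[0,0,0],"hand":0.0},
  {"translation":[-0.007,-0.0105,0],"turn":[0,0,0],"hand":0.0},
  {"translation":[-0.007,-0.0105,0],"turn":[0,0,0],"hand":0.0},
  {"translation":[-0.007,-0.0105,0],"turn":[0,0,0],"hand":0.0},
  {"translation":[-0.007,-0.0105,0],"turn":[0,0,0],"hand":0.0},
])

```text
time: 4.15
ee_pos: [0.4729, -0.0062, 0.0638]
eef_rot: [0.287, 0.958, 0.003, 0.005]
ft_force: [3.8, 0.7, -3.6]
width: 0.009
```

```bash
python3 st.py 0,-87,64
```

```text
t 4.15 pos [472.9  -6.2  63.8] stand xy [  2.5 -86.3] tool y in stand [0.    1.    0.009] z [ 0.008  0.009 -1.   ] w 0.009 F stand [ 2.8  2.7 -3.6] q [ 0.64  0.22 -0.78  2.    0.18  0.99  0.76]
turn to vertical [-0.0024  0.0118  0.    ]
delta to (0.0, -87.0, 64.0) [-2.5  0.8  0.2]
```

>>> apply_moves([
  {"translation":[0,0,0],"turn":[0,0,0],"hand":0.06},
  {"translation":[0,0,0],"turn":[0,0,0],"hand":0.06},
  {"translation":[0,0,0.01],"turn":[0,0,0],"hand":0.06},
  {"translation":[0,0,0.04],"turn":[-0.002,0.012,0],"hand":0.06},
  {"translation":[0,0,0.04],"turn":[0,0,0],"hand":0.06},
])

```text
time: 4.65
ee_pos: [0.4676, -0.0069, 0.1531]
eef_rot: [0.288, 0.958, -0.001, -0.006]
ft_force: [0.8, 0.4, -0.4]
width: 0.041
```

```bash
python3 - <<'E'
from h import *
im=camera("top");np.save("pics/t2.npy",im)
h=cv2.cvtColor(im,cv2.COLOR_RGB2HSV);m=cv2.inRange(h,(3,120,30),(20,255,255));m[:190]=0;m[250:]=0
c=max(cv2.findContours(m,0,2)[0],key=cv2.contourArea);print(cv2.contourArea(c),cv2.minAreaRect(c))
E
python3 st.py 9.4,64.7,130
```

```text
318.5 ((248.65769958496094, 216.06039428710938), (10.650015830993652, 33.42466354370117), 34.99201965332031)
t 4.7 pos [470.6  -6.5 159.3] stand xy [  0.8 -87.8] tool y in stand [ 0.     1.    -0.002] z [-0.004 -0.002 -1.   ] w 0.045 F stand [2.3 4.3 5.7] q [ 0.69  0.09 -0.8   1.88  0.07  1.2   0.86]
turn to vertical [-0.0003 -0.0043  0.0004]
delta to (9.4, 64.7, 130.0) [ 91.2 122.6 -29.3]
```

>>> apply_moves([
  {"translation":[0.023,0.031,0],"turn":[0,0,0],"hand":0.07},
  {"translation":[0.023,0.031,0],"turn":[0,0,0],"hand":0.07},
  {"translation":[0.023,0.031,0],"turn":[0,0,0],"hand":0.07},
  {"translation":[0.023,0.031,-0.01],"turn":[0,0,0],"hand":0.07},
  {"translation":[0,0,-0.01],"turn":[0,0,0],"hand":0.07},
])

```text
time: 5.2
ee_pos: [0.5684, 0.123, 0.1471]
eef_rot: [0.29, 0.957, 0.0, 0.003]
ft_force: [-1.0, -0.6, -0.8]
width: 0.0697
```

```bash
python3 st.py 9.4,64.7,78.5
```

```text
t 5.2 pos [568.4 123.  147.1] stand xy [11.2 74.1] tool y in stand [0.005 1.    0.002] z [ 0.005  0.002 -1.   ] w 0.0697 F stand [-0.5 -1.  -0.8] q [ 0.38  0.39 -0.83  1.63  0.31  1.25  0.47]
turn to vertical [0.001  0.0055 0.005 ]
delta to (9.4, 64.7, 78.5) [ -6.7  -6.9 -68.6]
```

>>> apply_moves([
  {"translation":[-0.0065,-0.007,-0.01],"turn":[0,0.005,0.005],"hand":0.07},
  {"translation":[0,0,0],"turn":[0,0,0],"hand":0.07},
  {"translation":[0,0,-0.025],"turn":[0,0,0],"hand":0.07},
  {"translation":[0,0,-0.02],"turn":[0,0,0],"hand":0.07},
  {"translation":[0,0,0],"turn":[0,0,0],"hand":0.07},
])

```text
time: 5.7
ee_pos: [0.56, 0.1121, 0.0915]
eef_rot: [0.288, 0.958, -0.002, 0.0]
ft_force: [-0.1, -0.8, 0.1]
width: 0.07
```

```bash
python3 st.py 9.4,64.7,78.5
```

```text
t 5.7 pos [560.  112.1  91.5] stand xy [10.1 60.3] tool y in stand [ 0.002  1.    -0.003] z [ 0.001 -0.003 -1.   ] w 0.07 F stand [ 0.4 -0.7  0.1] q [ 0.38  0.43 -0.81  1.71  0.34  1.15  0.46]
turn to vertical [ 0.0034 -0.0009  0.0016]
delta to (9.4, 64.7, 78.5) [  1.8   4.  -13. ]
```

>>> apply_moves([
  {"translation":[0.002,0.004,-0.006],"turn":[0,0,0],"hand":0.07},
  {"translation":[0,0,-0.006],"turn":[0,0,0],"hand":0.05},
  {"translation":[0,0,0],"turn":[0,0,0],"hand":0.02},
  {"translation":[0,0,0],"turn":[0,0,0],"hand":0.02},
  {"translation":[0,0,0],"turn":[0,0,0],"hand":0.02},
], newtons=25)

```text
time: 6.2
ee_pos: [0.5636, 0.1145, 0.0827]
eef_rot: [0.29, 0.957, -0.002, 0.002]
ft_force: [0.2, 0.5, 0.3]
width: 0.0459
```

```bash
python3 st.py 9.4,64.7,79
```

```text
t 6.2 pos [563.6 114.5  82.7] stand xy [11.8 64.4] tool y in stand [ 0.005  1.    -0.002] z [ 0.005 -0.002 -1.   ] w 0.0459 F stand [-0.1  0.5  0.3] q [ 0.37  0.45 -0.81  1.71  0.36  1.13  0.44]
turn to vertical [0.0044 0.0034 0.0045]
delta to (9.4, 64.7, 79.0) [-1.8  1.6 -3.7]
```

>>> apply_moves([
  {"translation":[-0.001,0,-0.004],"turn":[0.004,0.003,0.004],"hand":0.02},
  {"translation":[0,0,0],"turn":[0,0,0],"hand":0.02},
  {"translation":[0,0,0],"turn":[0,0,0],"hand":0.02},
  {"translation":[0,0,0],"turn":[0,0,0],"hand":0.02},
])

```text
time: 6.6
ee_pos: [0.5628, 0.1147, 0.079]
eef_rot: [0.287, 0.958, 0.0, 0.0]
ft_force: [0.1, -0.6, -0.9]
width: 0.0214
```

```bash
python3 st.py 9.4,64.7,79
```

```text
t 6.6 pos [562.8 114.7  79. ] stand xy [11. 64.] tool y in stand [0.    1.    0.001] z [ 0.001  0.001 -1.   ] w 0.0214 F stand [ 0.4 -0.4 -0.9] q [ 0.37  0.45 -0.81  1.72  0.36  1.12  0.45]
turn to vertical [-0.0001  0.0009  0.    ]
delta to (9.4, 64.7, 79.0) [-1.   1.5 -0. ]
```

```bash
python3 - <<'E'
from h import *
im=camera("scene");crop(im,225,110,140,145,4,"pics/b1.png");im2=camera("top");crop(im2,205,160,110,130,4,"pics/b2.png")
a=cv2.imread("pics/b1.png");b=cv2.imread("pics/b2.png")[:,:,:];cv2.imwrite("pics/b.png",cv2.hconcat([a[:520],b[:520]])[:, :800] if a.shape[1]+b.shape[1]<=1000 else a)
print(a.shape,b.shape)
E
```

```text
(580, 560, 3) (520, 440, 3)
```

View pics/b1.png

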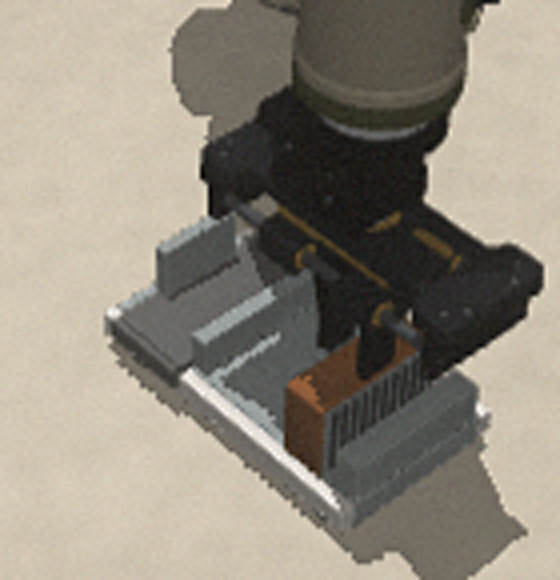

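```bash
python3 - <<'E'
from h import *
from st import t,R
f=lambda x,y,z:np.r_[t+R@np.array([x,y])/1e3,z/1e3]
for nm,P in[("tip+y in",(1.5,75,65)),("tip+y in +x",(20,75,65)),("tip +y out +x",(20,90,65)),("tip-y",(11,53,65)),("blk top +x+f",(54,81.7,88)),("blk top -x+f",(-35,81.7,88)),("blk top -x-",(-35,47.7,88)),("blk top +x-",(54,47.7,88)),("blk bot +x+f",(54,81.7,30)),("fix top +x in",(50,88,58))]:
    for n,o in(("scene",(225,110)),("top",(205,160))):
        print(nm,n,np.round((proj(n,f(*P))-o+.5)*4),end=" ")
    print()
E
```

```text
tip+y in scene [378. 390.] tip+y in top [157. 234.] 
tip+y in +x scene [355. 405.] tip+y in +x top [173. 211.] 
tip +y out +x scene [373. 420.] tip +y out +x top [154. 199.] 
tip-y scene [340. 377.] tip-y top [194. 241.] 
blk top +x+f scene [322. 414.] blk top +x+f top [192. 155.] 
blk top -x+f scene [433. 339.] blk top -x+f top [113. 268.] 
blk top -x- scene [392. 308.] blk top -x- top [157. 298.] 
blk top +x- scene [281. 380.] blk top +x- top [236. 183.] 
blk bot +x+f scene [318. 481.] blk bot +x+f top [197. 176.] 
fix top +x in scene [332. 452.] fix top +x in top [184. 166.]
```

View pics/b2.png

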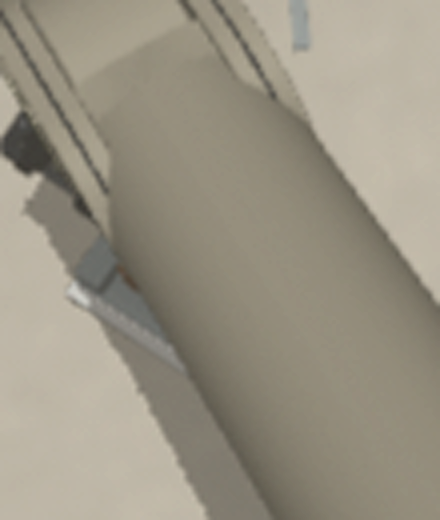

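```bash
python3 - <<'E'
from h import *
from st import t,R
f=lambda x,y,z:np.r_[t+R@np.array([x,y])/1e3,z/1e3]
for z in(190,204,213):
  for P in[(6,14,z),(6,29,z),(6,-46,z),(6,-61,z),(-13,14,z)]:
    print(P,np.round((proj("scene",f(*P))-(205,60)+.5)*4))
s=readout.read_state();print(s["width"],s["time"],s["ee_pos"],s["ft_force"])
E
```

```text
(6, 14, 190) [389. 378.]
(6, 29, 190) [408. 391.]
(6, -46, 190) [316. 326.]
(6, -61, 190) [299. 313.]
(-13, 14, 190) [414. 363.]
(6, 14, 204) [390. 358.]
(6, 29, 204) [409. 371.]
(6, -46, 204) [317. 306.]
(6, -61, 204) [299. 294.]
(-13, 14, 204) [415. 343.]
(6, 14, 213) [391. 345.]
(6, 29, 213) [410. 359.]
(6, -46, 213) [317. 293.]
(6, -61, 213) [299. 281.]
(-13, 14, 213) [416. 330.]
0.021083706825214998 6.7 [0.56287742 0.11471501 0.07909954] [-0.22358284  0.15278413  0.05076276]
```

Views 6 and 7: the jaw is well back and the block is unmoved. The fingertips sit on or just above the block's top (scene crop about (375,378)), roughly 25 mm higher than the pose reading implies; view 5 shows the same offset. So the fingers closed above the block. I'll reopen and go about 24 mm lower, watching force.

>>> apply_moves([
  {"translation":[0,0,0.004],"turn":[0,0,0],"hand":0.07},
  {"translation":[0,0,0],"turn":[0,0,0],"hand":0.07},
  {"translation":[0,0,0],"turn":[0,0,0],"hand":0.07},
  {"translation":[0,0,0],"turn":[0,0,0],"hand":0.07},
  {"translation":[0,0,0],"turn":[0,0,0],"hand":0.07},
])

```text
time: 7.2
ee_pos: [0.563, 0.1148, 0.0837]
eef_rot: [0.287, 0.958, 0.0, 0.001]
ft_force: [0.5, -0.1, -0.2]
width: 0.0528
```

>>> apply_moves([
  {"translation":[0,0,0],"turn":[0,0,0],"hand":0.07},
  {"translation":[0,0,0],"turn":[0,0,0],"hand":0.07},
  {"translation":[0,0,0],"turn":[0,0,0],"hand":0.07},
  {"translation":[0,0,0],"turn":[0,0,0],"hand":0.07},
])

```text
time: 7.6
ee_pos: [0.5629, 0.1148, 0.0836]
eef_rot: [0.287, 0.958, 0.0, 0.001]
ft_force: [0.1, 0.2, 0.4]
width: 0.0694
```

```bash
python3 st.py 9.4,64.7,55
```

```text
t 7.6 pos [562.9 114.8  83.6] stand xy [11.1 64.2] tool y in stand [-0.     1.     0.001] z [ 0.001  0.001 -1.   ] w 0.0694 F stand [0.  0.2 0.4] q [ 0.37  0.45 -0.81  1.71  0.35  1.13  0.45]
turn to vertical [-0.0001  0.0013 -0.    ]
delta to (9.4, 64.7, 55.0) [ -1.1   1.4 -28.6]
```

>>> apply_moves([
  {"translation":[0,0,-0.012],"turn":[0,0,0],"hand":0.07},
  {"translation":[0,0,-0.01],"turn":[0,0,0],"hand":0.07},
  {"translation":[0,0,-0.005],"turn":[0,0,0],"hand":0.07},
  {"translation":[0,0,0],"turn":[0,0,0],"hand":0.07},
])

```text
time: 8.0
ee_pos: [0.5623, 0.1145, 0.0534]
eef_rot: [0.287, 0.958, -0.0, 0.0]
ft_force: [-0.7, 0.8, 0.0]
width: 0.0701
```

```bash
python3 st.py 9.4,64.7,56
python3 - <<'E'
from h import *
im=camera("scene");crop(im,255,130,110,115,5,"pics/c.png")
E
```

```text
t 8.0 pos [562.3 114.5  53.4] stand xy [10.8 63.7] tool y in stand [-0.  1. -0.] z [ 0. -0. -1.] w 0.0701 F stand [-1.   0.3  0. ] q [ 0.36  0.48 -0.79  1.74  0.38  1.08  0.43]
turn to vertical [ 0.0001  0.0001 -0.    ]
delta to (9.4, 64.7, 56.0) [-0.6  1.6  2.6]
```

View pics/c.png

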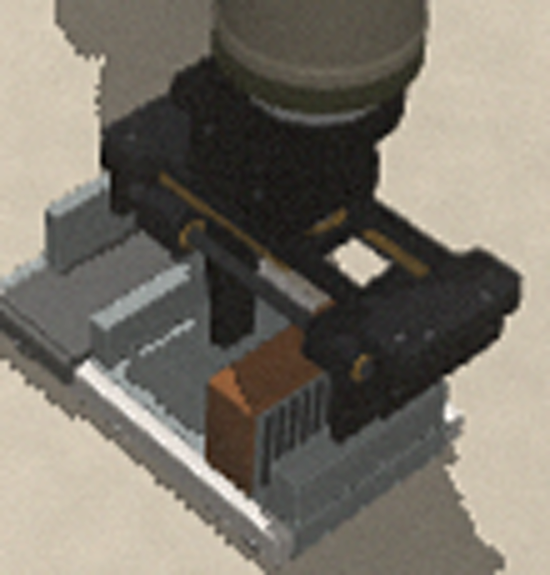

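View 8: the fingers now straddle the block, with the +y tip just above the fixed jaw (345,440) and no contact force. Closing.

>>> apply_moves([
  {"translation":[0,0,0.002],"turn":[0,0,0],"hand":0.025},
  {"translation":[0,0,0],"turn":[0,0,0],"hand":0.025},
  {"translation":[0,0,0],"turn":[0,0,0],"hand":0.025},
  {"translation":[0,0,0],"turn":[0,0,0],"hand":0.025},
  {"translation":[0,0,0],"turn":[0,0,0],"hand":0.025},
], newtons=30)

```text
time: 8.55
ee_pos: [0.5633, 0.1151, 0.057]
eef_rot: [0.287, 0.958, 0.001, 0.001]
ft_force: [0.2, 1.0, 0.2]
width: 0.038
```

>>> apply_moves([
  {"translation":[0,0,0],"turn":[0,0,0],"hand":0.025},
  {"translation":[0,0,0],"turn":[0,0,0],"hand":0.025},
  {"translation":[0,0,0],"turn":[0,0,0],"hand":0.025},
])

```text
time: 8.85
ee_pos: [0.5633, 0.1151, 0.0571]
eef_rot: [0.287, 0.958, 0.001, 0.001]
ft_force: [0.2, 0.1, 0.0]
width: 0.0343
```

```bash
python3 st.py 0,30,120
```

```text
t 8.85 pos [563.3 115.1  57.1] stand xy [11.3 64.7] tool y in stand [-0.     1.     0.002] z [ 0.002  0.002 -1.   ] w 0.0343 F stand [0.1 0.2 0. ] q [ 0.36  0.48 -0.79  1.74  0.38  1.08  0.43]
turn to vertical [-0.0006  0.0025 -0.0001]
delta to (0.0, 30.0, 120.0) [-28.5 -22.8  62.9]
```

>>> apply_moves([
  {"translation":[0,0,0.02],"turn":[0,0,0],"hand":0.025},
  {"translation":[-0.005,-0.0035,0.02],"turn":[0,0,0],"hand":0.025},
  {"translation":[-0.005,-0.0035,0.02],"turn":[0,0,0],"hand":0.025},
  {"translation":[-0.005,-0.0035,0],"turn":[0,0,0],"hand":0.025},
  {"translation":[-0.005,-0.0035,0],"turn":[0,0,0],"hand":0.025},
])

```text
time: 9.35
ee_pos: [0.5412, 0.1006, 0.117]
eef_rot: [0.287, 0.958, 0.0, -0.001]
ft_force: [0.6, 0.5, -1.9]
width: 0.0343
```

>>> apply_moves([
  {"translation":[0,0,0],"turn":[0.102,-0.067,0],"hand":0.025},
  {"translation":[0,0,0],"turn":[0.102,-0.067,0],"hand":0.025},
  {"translation":[0,0,0],"turn":[0.102,-0.067,0],"hand":0.025},
  {"translation":[0,0,0],"turn":[0.102,-0.067,0],"hand":0.025},
  {"translation":[0,0,0],"turn":[0.102,-0.067,0],"hand":0.025},
])

```text
time: 9.85
ee_pos: [0.5397, 0.1034, 0.114]
eef_rot: [0.271, 0.913, 0.29, 0.09]
ft_force: [-0.5, 0.4, -2.3]
width: 0.0343
```

```bash
python3 st.py 2,42,60
python3 - <<'E'
from h import *
im=camera("scene");crop(im,215,80,150,150,4,"pics/d.png")
E
```

```text
t 9.85 pos [539.7 103.4 114. ] stand xy [-2.  41.9] tool y in stand [-0.007  0.815  0.579] z [ 0.003  0.579 -0.815] w 0.0343 F stand [-0.7  0.1 -2.3] q [ 1.12  0.23 -1.11  2.09 -0.52  0.68  1.41]
turn to vertical [-0.5128  0.3443 -0.0063]
delta to (2.0, 42.0, 60.0) [  3.4  -2.1 -54. ]
```

View pics/d.png

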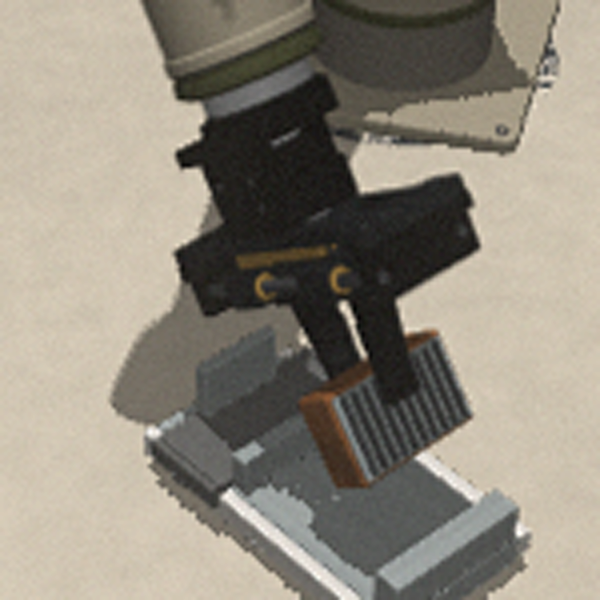

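```bash
python3 - <<'E'
from h import *
from st import t,R
S=np.eye(3);S[:2,:2]=R
p=np.array([.5397,.1034,.114]);ty=S@[0,.815,.579];tz=S@[0,.579,-.815];tx=S@[1,0,0]
for nm,q in(("world",p+[0,0,.025]),("tool",p-.025*tz)):
  for o,b in(("bot",.052),("top",-.006)):
    for x in(.043,-.047):
      print(nm,o,x,np.round((proj("scene",q+.017*ty+b*tz+x*tx)-(215,80)+.5)*4))
E
```

```text
world bot 0.043 [386. 504.]
world bot -0.047 [498. 429.]
world top 0.043 [348. 411.]
world top -0.047 [463. 338.]
tool bot 0.043 [367. 495.]
tool bot -0.047 [479. 422.]
tool top 0.043 [329. 403.]
tool top -0.047 [445. 332.]
```

View 9: the block is held tilted 35° with its ridged face up-front (corners (365,487), (470,415), (333,400), (435,332)). These fit a tool-axis offset of about 25 mm in the reading. Next: move the pivot edge to stand y ≈ 55 and lower it to the bed.

>>> apply_moves([
  {"translation":[0.005,0.0045,-0.012],"turn":[0,0,0.005],"hand":0.025},
  {"translation":[0.0045,0.0045,-0.012],"turn":[0,0,0],"hand":0.025},
  {"translation":[0,0,-0.01],"turn":[0,0,0],"hand":0.025},
  {"translation":[0,0,-0.005],"turn":[0,0,0],"hand":0.025},
  {"translation":[0,0,0],"turn":[0,0,0],"hand":0.025},
])

```text
time: 10.4
ee_pos: [0.5444, 0.1026, 0.0662]
eef_rot: [0.276, 0.912, 0.291, 0.087]
ft_force: [-0.2, 0.7, -0.7]
width: 0.0344
```

```bash
python3 st.py 1,54.5,60
```

```text
t 10.4 pos [544.4 102.6  66.2] stand xy [ 2.3 43.8] tool y in stand [0.004 0.815 0.579] z [ 0.001  0.579 -0.815] w 0.0344 F stand [-0.6  0.5 -0.7] q [ 1.03  0.35 -1.04  2.11 -0.44  0.56  1.38]
turn to vertical [-0.5155  0.3402  0.0043]
delta to (1.0, 54.5, 60.0) [ 4.8  9.7 -6.2]
```

>>> apply_moves([
  {"translation":[0.005,0.01,0],"turn":[0,0,0],"hand":0.025},
  {"translation":[0,0,0],"turn":[0,0,0],"hand":0.025},
  {"translation":[0,0,-0.003],"turn":[0,0,0],"hand":0.025},
])

```text
time: 10.7
ee_pos: [0.5494, 0.1131, 0.0637]
eef_rot: [0.275, 0.912, 0.291, 0.087]
ft_force: [-0.1, 0.2, -1.0]
width: 0.0341
```

```bash
python3 st.py 1,54.5,60
```

```text
t 10.7 pos [549.4 113.1  63.7] stand xy [ 0.7 55.4] tool y in stand [0.002 0.816 0.579] z [ 0.001  0.579 -0.816] w 0.0341 F stand [-0.2  0.1 -1. ] q [ 0.99  0.36 -1.03  2.11 -0.42  0.54  1.35]
turn to vertical [-0.5148  0.34    0.0026]
delta to (1.0, 54.5, 60.0) [-0.2 -0.9 -3.7]
```

>>> apply_moves([
  {"translation":[0,0,-0.003],"turn":[0,0,0],"hand":0.025},
  {"translation":[0,0,0],"turn":[0,0,0],"hand":0.025},
])

```text
time: 10.9
ee_pos: [0.5491, 0.1126, 0.0603]
eef_rot: [0.275, 0.912, 0.29, 0.088]
ft_force: [0.2, 0.4, -0.7]
width: 0.0339
```

>>> apply_moves([
  {"translation":[0,0,-0.003],"turn":[0,0,0],"hand":0.025},
  {"translation":[0,0,0],"turn":[0,0,0],"hand":0.025},
])

```text
time: 11.1
ee_pos: [0.5513, 0.1143, 0.0603]
eef_rot: [0.274, 0.912, 0.292, 0.089]
ft_force: [-0.3, -0.1, -1.7]
width: 0.0345
```

>>> apply_moves([
  {"translation":[0,0,-0.003],"turn":[0,0,0],"hand":0.025},
  {"translation":[0,0,0],"turn":[0,0,0],"hand":0.025},
])

```text
time: 11.3
ee_pos: [0.5533, 0.1161, 0.0602]
eef_rot: [0.273, 0.912, 0.294, 0.09]
ft_force: [0.0, -0.7, -1.2]
width: 0.0341
```

```bash
python3 st.py 1,54.5,60
```

```text
t 11.3 pos [553.3 116.1  60.2] stand xy [ 2.3 60. ] tool y in stand [-0.002  0.811  0.584] z [ 0.003  0.584 -0.811] w 0.0341 F stand [ 0.4 -0.6 -1.2] q [ 0.97  0.37 -1.02  2.11 -0.42  0.52  1.36]
turn to vertical [-0.5194  0.3462 -0.0007]
delta to (1.0, 54.5, 60.0) [-4.1 -3.8 -0.2]
```

>>> apply_moves([
  {"translation":[-0.003,-0.005,-0.002],"turn":[0,0,0],"hand":0.025},
  {"translation":[0,0,-0.001],"turn":[0,0,0],"hand":0.025},
])

```text
time: 11.5
ee_pos: [0.5519, 0.1123, 0.0596]
eef_rot: [0.272, 0.911, 0.295, 0.091]
ft_force: [-17.5, -10.2, 28.4]
width: 0.0337
```

```bash
python3 st.py 1,54.5,60
```

```text
t 11.5 pos [551.9 112.3  59.6] stand xy [ 3.2 56.1] tool y in stand [-0.004  0.809  0.587] z [ 0.003  0.587 -0.809] w 0.0337 F stand [ -9.  -18.1  28.4] q [ 0.99  0.38 -1.03  2.11 -0.42  0.53  1.37]
turn to vertical [-0.5217  0.3489 -0.0026]
delta to (1.0, 54.5, 60.0) [-2.7 -0.1  0.4]
```

Contact with the bed and the fixed jaw: I'll back off by 2 mm.

>>> apply_moves([
  {"translation":[-0.002,-0.003,0.002],"turn":[0,0,0],"hand":0.025},
  {"translation":[0,0,0],"turn":[0,0,0],"hand":0.025},
])

```text
time: 11.7
ee_pos: [0.5496, 0.1082, 0.0613]
eef_rot: [0.272, 0.911, 0.295, 0.091]
ft_force: [2.2, 0.5, -1.2]
width: 0.0337
```

```bash
python3 st.py 1,54.5,60
```

```text
t 11.7 pos [549.6 108.2  61.3] stand xy [ 3.6 51.3] tool y in stand [-0.003  0.81   0.587] z [ 0.004  0.587 -0.81 ] w 0.0337 F stand [ 1.5  1.6 -1.2] q [ 1.01  0.37 -1.04  2.11 -0.43  0.53  1.38]
turn to vertical [-0.5213  0.3489 -0.0018]
delta to (1.0, 54.5, 60.0) [-0.4  4.1 -1.3]
```

>>> apply_moves([
  {"translation":[0,0,0],"turn":[0,0,0],"hand":0.04},
  {"translation":[0,0,0],"turn":[0,0,0],"hand":0.045},
  {"translation":[0,0,0],"turn":[0,0,0],"hand":0.05},
  {"translation":[0,0,0],"turn":[0,0,0],"hand":0.055},
  {"translation":[0,0,0],"turn":[0,0,0],"hand":0.06},
])

```text
time: 12.2
ee_pos: [0.5492, 0.1072, 0.0604]
eef_rot: [0.273, 0.911, 0.295, 0.091]
ft_force: [-0.1, -0.3, -0.5]
width: 0.0558
```

>>> apply_moves([
  {"translation":[0,0,0],"turn":[0,0,0],"hand":0.065},
  {"translation":[0,0,0],"turn":[0,0,0],"hand":0.07},
  {"translation":[0,0,0],"turn":[0,0,0],"hand":0.07},
  {"translation":[0,0,0],"turn":[0,0,0],"hand":0.07},
])

```text
time: 12.6
ee_pos: [0.5492, 0.1074, 0.0604]
eef_rot: [0.273, 0.911, 0.295, 0.091]
ft_force: [0.4, 0.0, -0.1]
width: 0.0693
```

```bash
python3 st.py 1,54.5,60
python3 - <<'E'
from h import *
im=camera("scene");crop(im,225,110,150,150,4,"pics/e.png")
E
```

```text
t 12.6 pos [549.2 107.4  60.4] stand xy [ 3.7 50.5] tool y in stand [-0.002  0.81   0.586] z [ 0.004  0.586 -0.81 ] w 0.0693 F stand [ 0.3  0.2 -0.1] q [ 1.01  0.37 -1.04  2.11 -0.43  0.53  1.38]
turn to vertical [-0.5208  0.3485 -0.0006]
delta to (1.0, 54.5, 60.0) [-0.   4.8 -0.4]
```

View pics/e.png

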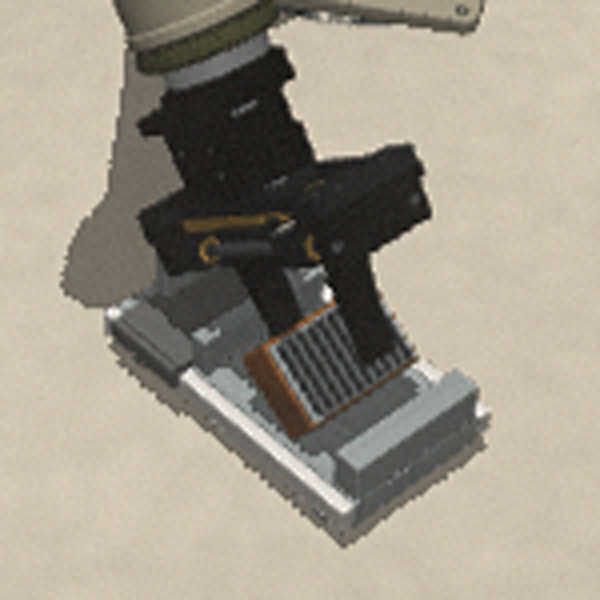

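View 10: the block rests on the lower finger at roughly 60°, its ridged face up, and the pivot edge sits on the bed near (300,435). I'll open slightly more and withdraw along the finger axis so it settles flat.

>>> apply_moves([
  {"translation":[0,0,0],"turn":[0,0,0],"hand":0.076},
  {"translation":[-0.003,-0.005,0.008],"turn":[0,0,0],"hand":0.076},
  {"translation":[-0.0065,-0.01,0.016],"turn":[0,0,0],"hand":0.076},
  {"translation":[-0.0065,-0.01,0.016],"turn":[0,0,0],"hand":0.076},
  {"translation":[-0.0065,-0.01,0.016],"turn":[0,0,0],"hand":0.076},
])

```text
time: 13.15
ee_pos: [0.5246, 0.0743, 0.1167]
eef_rot: [0.272, 0.911, 0.296, 0.088]
ft_force: [0.5, -0.4, 0.4]
width: 0.076
```

>>> apply_moves([
  {"translation":[-0.003,-0.005,0.03],"turn":[0,0,0],"hand":0.076},
  {"translation":[0,0,0.03],"turn":[0,0,0],"hand":0.076},
  {"translation":[0,0,0.02],"turn":[-0.1,0.068,0],"hand":0.076},
  {"translation":[0,0,0],"turn":[-0.1,0.068,0],"hand":0.076},
  {"translation":[0,0,0],"turn":[-0.1,0.068,0],"hand":0.076},
])

```text
time: 13.65
ee_pos: [0.5205, 0.0623, 0.2002]
eef_rot: [0.291, 0.948, 0.127, 0.039]
ft_force: [-1.0, 0.1, -0.5]
width: 0.076
```

>>> apply_moves([
  {"translation":[0,0,0],"turn":[-0.1,0.068,0],"hand":0.06},
  {"translation":[0,0,0],"turn":[-0.1,0.068,0],"hand":0.06},
  {"translation":[0,0,0],"turn":[0,0,0],"hand":0.06},
])

```text
time: 13.95
ee_pos: [0.5221, 0.0663, 0.2021]
eef_rot: [0.291, 0.957, 0.016, 0.007]
ft_force: [-0.5, 1.2, 0.2]
width: 0.0627
```

```bash
python3 st.py 0,-86,120
python3 - <<'E'
from h import *
im=camera("scene");np.save("pics/s3.npy",im);crop(im,235,150,125,100,6,"pics/f.png")
h=cv2.cvtColor(im,cv2.COLOR_RGB2HSV);m=cv2.inRange(h,(3,120,40),(20,255,255));m[:150]=0
c=max(cv2.findContours(m,0,2)[0],key=cv2.contourArea);print(cv2.contourArea(c),cv2.boundingRect(c))
E
```

```text
t 13.95 pos [522.1  66.3 202.1] stand xy [3.8 1.2] tool y in stand [0.007 0.999 0.034] z [ 0.004  0.034 -0.999] w 0.0627 F stand [-1.1  0.7  0.2] q [ 0.83  0.28 -1.18  1.71  0.25  1.3   0.59]
turn to vertical [-0.0267  0.0218  0.0069]
delta to (0.0, -86.0, 120.0) [-51.2 -70.7 -82.1]
13.5 (282, 199, 11, 10)
```

View pics/f.png

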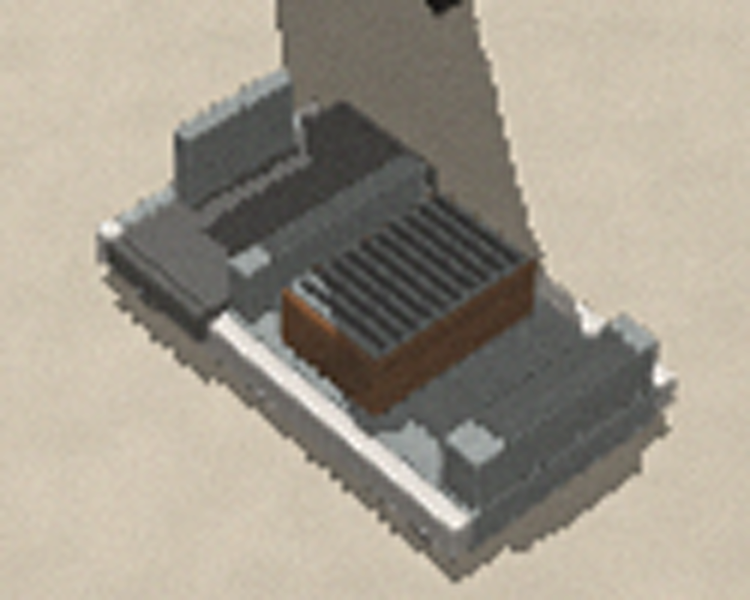

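View 11: the block lies flat on the bed with its ridged face up, near the jaw plate, and the jaw is still back. Now to the tab again (stand y ≈ −86), this time accounting for the tool offset (reading z ≈ 0.040).

>>> apply_moves([
  {"translation":[-0.012,-0.017,-0.015],"turn":[-0.027,0.022,0.007],"hand":0.06},
  {"translation":[-0.012,-0.017,-0.02],"turn":[0,0,0],"hand":0.06},
  {"translation":[-0.012,-0.017,-0.02],"turn":[0,0,0],"hand":0.06},
  {"translation":[-0.012,-0.017,-0.02],"turn":[0,0,0],"hand":0.06},
  {"translation":[0,0,0],"turn":[0,0,0],"hand":0.06},
])

```text
time: 14.5
ee_pos: [0.4702, -0.0108, 0.1233]
eef_rot: [0.293, 0.956, 0.006, 0.0]
ft_force: [-0.0, 0.0, -0.2]
width: 0.06
```

```bash
python3 st.py 0,-86,40
```

```text
t 14.5 pos [470.2 -10.8 123.3] stand xy [  2.8 -91.7] tool y in stand [0.013 1.    0.012] z [-0.003  0.012 -1.   ] w 0.06 F stand [-0.   0.  -0.2] q [ 1.02  0.22 -1.17  1.92  0.21  1.13  0.75]
turn to vertical [-0.0114  0.0039  0.0127]
delta to (0.0, -86.0, 40.0) [  0.8   6.3 -83.3]
```

>>> apply_moves([
  {"translation":[0.001,0.006,-0.02],"turn":[-0.011,0.004,0.013],"hand":0.06},
  {"translation":[0,0,0],"turn":[0,0,0],"hand":0.06},
])

```text
time: 14.7
ee_pos: [0.4708, -0.0086, 0.1035]
eef_rot: [0.291, 0.957, 0.001, 0.001]
ft_force: [0.1, 0.2, 0.6]
width: 0.0599
```

```bash
python3 st.py 0,-86,40
```

```text
t 14.7 pos [470.8  -8.6 103.5] stand xy [  2.2 -89.5] tool y in stand [0.009 1.    0.002] z [ 0.001  0.002 -1.   ] w 0.0599 F stand [-0.   0.2  0.6] q [ 0.98  0.26 -1.15  1.94  0.26  1.1   0.7 ]
turn to vertical [-0.0011  0.0018  0.0086]
delta to (0.0, -86.0, 40.0) [  0.1   4.1 -63.5]
```

>>> apply_moves([
  {"translation":[0.0005,0.004,-0.02],"turn":[0,0,0.008],"hand":0.06},
  {"translation":[0,0,-0.02],"turn":[0,0,0],"hand":0.06},
  {"translation":[0,0,-0.015],"turn":[0,0,0],"hand":0.06},
  {"translation":[0,0,-0.005],"turn":[0,0,0],"hand":0.06},
])

```text
time: 15.1
ee_pos: [0.4746, -0.0069, 0.0464]
eef_rot: [0.291, 0.957, 0.004, 0.004]
ft_force: [0.0, -0.1, -0.1]
width: 0.0603
```

```bash
python3 st.py 0,-86,40
```

```text
t 15.1 pos [474.6  -6.9  46.4] stand xy [  4.3 -86. ] tool y in stand [0.008 1.    0.009] z [ 0.005  0.009 -1.   ] w 0.0603 F stand [ 0.1 -0.1 -0.1] q [ 0.9   0.36 -1.09  1.99  0.37  1.    0.61]
turn to vertical [-0.0046  0.0096  0.008 ]
delta to (0.0, -86.0, 40.0) [-3.6  2.4 -6.4]
```

>>> apply_moves([
  {"translation":[-0.003,0.002,-0.005],"turn":[-0.004,0.009,0.008],"hand":0.0},
  {"translation":[0,0,0],"turn":[0,0,0],"hand":0.0},
  {"translation":[0,0,0],"turn":[0,0,0],"hand":0.0},
  {"translation":[0,0,0],"turn":[0,0,0],"hand":0.0},
  {"translation":[0,0,0],"turn":[0,0,0],"hand":0.0},
], newtons=25)

```text
time: 15.6
ee_pos: [0.4729, -0.0048, 0.0434]
eef_rot: [0.288, 0.958, 0.001, 0.001]
ft_force: [0.2, 0.3, 0.1]
width: 0.0278
```

>>> apply_moves([
  {"translation":[0,0,0],"turn":[0,0,0],"hand":0.0},
  {"translation":[0,0,0],"turn":[0,0,0],"hand":0.0},
  {"translation":[0,0,0],"turn":[0,0,0],"hand":0.0},
  {"translation":[0,0,0],"turn":[0,0,0],"hand":0.0},
  {"translation":[0,0,0],"turn":[0,0,0],"hand":0.0},
])

```text
time: 16.1
ee_pos: [0.4728, -0.0053, 0.0437]
eef_rot: [0.288, 0.958, 0.0, 0.001]
ft_force: [-0.6, 0.3, 0.5]
width: 0.0098
```

```bash
python3 st.py 0,-35,40
```

```text
t 16.1 pos [472.8  -5.3  43.7] stand xy [  2.  -85.7] tool y in stand [0.001 1.    0.002] z [ 0.002  0.002 -1.   ] w 0.0098 F stand [-0.7 -0.1  0.5] q [ 0.88  0.36 -1.08  1.99  0.38  1.    0.6 ]
turn to vertical [-0.0002  0.0026  0.0007]
delta to (0.0, -35.0, 40.0) [26.2 43.4 -3.7]
```

>>> apply_moves([
  {"translation":[0.0044,0.0067,0],"turn":[0,0,0],"hand":0.0},
  {"translation":[0.0044,0.0067,0],"turn":[0,0,0],"hand":0.0},
  {"translation":[0.0044,0.0067,0],"turn":[0,0,0],"hand":0.0},
  {"translation":[0.0044,0.0067,0],"turn":[0,0,0],"hand":0.0},
  {"translation":[0.0033,0.005,0],"turn":[0,0,0],"hand":0.0},
])

```text
time: 16.6
ee_pos: [0.4942, 0.0271, 0.0437]
eef_rot: [0.288, 0.958, -0.001, 0.0]
ft_force: [-3.1, -2.8, 4.6]
width: 0.01
```

```bash
python3 st.py 2,-35,43
```

```text
t 16.6 pos [494.2  27.1  43.7] stand xy [  2.  -46.8] tool y in stand [ 0.002  1.    -0.002] z [ 0.001 -0.002 -1.   ] w 0.01 F stand [-1.  -4.   4.6] q [ 0.77  0.42 -1.06  1.94  0.43  1.03  0.51]
turn to vertical [0.0022 0.0003 0.0022]
delta to (2.0, -35.0, 43.0) [ 6.5  9.9 -0.7]
```

>>> apply_moves([
  {"translation":[0.0017,0.0025,0],"turn":[0,0,0],"hand":0.0},
  {"translation":[0.0017,0.0025,0],"turn":[0,0,0],"hand":0.0},
  {"translation":[0.0011,0.0017,0],"turn":[0,0,0],"hand":0.0},
])

```text
time: 16.9
ee_pos: [0.4995, 0.0351, 0.0437]
eef_rot: [0.288, 0.958, -0.001, 0.0]
ft_force: [-1.9, -3.7, 4.5]
width: 0.0102
```

```bash
python3 st.py 2,-35,43
```

```text
t 16.9 pos [499.5  35.1  43.7] stand xy [  2.  -37.2] tool y in stand [ 0.001  1.    -0.001] z [ 0.001 -0.001 -1.   ] w 0.0102 F stand [ 0.4 -4.2  4.5] q [ 0.75  0.43 -1.05  1.93  0.44  1.04  0.49]
turn to vertical [0.0019 0.0003 0.0013]
delta to (2.0, -35.0, 43.0) [ 1.2  1.8 -0.7]
```

>>> apply_moves([
  {"translation":[0.0006,0.0008,0],"turn":[0,0,0],"hand":0.0},
])

```text
time: 17.0
ee_pos: [0.5001, 0.0361, 0.0437]
eef_rot: [0.288, 0.958, -0.001, 0.0]
ft_force: [-2.4, -2.4, 4.3]
width: 0.0102
```

>>> apply_moves([
  {"translation":[0.0006,0.0008,0],"turn":[0,0,0],"hand":0.0},
])

```text
time: 17.1
ee_pos: [0.5007, 0.0369, 0.0437]
eef_rot: [0.288, 0.958, -0.001, 0.0]
ft_force: [-3.2, -1.9, 4.5]
width: 0.0097
```

>>> apply_moves([
  {"translation":[0.0006,0.0008,0],"turn":[0,0,0],"hand":0.0},
])

```text
time: 17.2
ee_pos: [0.5012, 0.0377, 0.0437]
eef_rot: [0.288, 0.958, -0.001, 0.0]
ft_force: [-3.4, -3.5, 3.2]
width: 0.0094
```

```bash
python3 st.py 2,-35,43
```

```text
t 17.2 pos [501.2  37.7  43.7] stand xy [  2.  -34.2] tool y in stand [ 0.002  1.    -0.002] z [ 0.001 -0.002 -1.   ] w 0.0094 F stand [-0.9 -4.8  3.2] q [ 0.74  0.44 -1.05  1.92  0.44  1.04  0.48]
turn to vertical [ 0.002  -0.0002  0.0015]
delta to (2.0, -35.0, 43.0) [-0.5 -0.7 -0.7]
```

>>> apply_moves([
  {"translation":[0.0006,0.0008,0],"turn":[0,0,0],"hand":0.0},
])

```text
time: 17.3
ee_pos: [0.5016, 0.0383, 0.0437]
eef_rot: [0.288, 0.958, -0.001, 0.0]
ft_force: [-5.8, -5.8, 8.3]
width: 0.01
```

>>> apply_moves([
  {"translation":[0.0006,0.0008,0],"turn":[0,0,0],"hand":0.0},
])

```text
time: 17.4
ee_pos: [0.5016, 0.0383, 0.0437]
eef_rot: [0.288, 0.958, -0.002, -0.001]
ft_force: [-9.2, -6.9, 11.8]
width: 0.0099
```

```bash
python3 st.py 2,-35,43
```

```text
t 17.4 pos [501.6  38.3  43.7] stand xy [  2.  -33.5] tool y in stand [ 0.002  1.    -0.005] z [ 0.    -0.005 -1.   ] w 0.0099 F stand [ -3.9 -10.8  11.8] q [ 0.73  0.44 -1.05  1.92  0.44  1.04  0.48]
turn to vertical [ 0.0039 -0.0023  0.0022]
delta to (2.0, -35.0, 43.0) [-0.8 -1.3 -0.7]
```

Jaw travel has stopped and the force is rising, so the block is in contact. One more light push to seat it, then release.

>>> apply_moves([
  {"translation":[0.0007,0.001,0],"turn":[0,0,0],"hand":0.0},
  {"translation":[0.0006,0.0008,0],"turn":[0,0,0],"hand":0.0},
])

```text
time: 17.6
ee_pos: [0.5015, 0.0382, 0.0437]
eef_rot: [0.289, 0.957, -0.004, -0.002]
ft_force: [-8.2, -4.5, 7.4]
width: 0.0099
```

```bash
python3 st.py
```

```text
t 17.6 pos [501.5  38.2  43.7] stand xy [  2.  -33.6] tool y in stand [ 0.004  1.    -0.009] z [-0.001 -0.009 -1.   ] w 0.0099 F stand [-4.4 -8.2  7.4] q [ 0.73  0.44 -1.04  1.91  0.44  1.05  0.47]
turn to vertical [ 0.0073 -0.0057  0.0037]
```

>>> apply_moves([
  {"translation":[0,0,0],"turn":[0,0,0],"hand":0.045},
  {"translation":[0,0,0],"turn":[0,0,0],"hand":0.045},
  {"translation":[0,0,0],"turn":[0,0,0],"hand":0.045},
  {"translation":[0,0,0],"turn":[0,0,0],"hand":0.045},
  {"translation":[0,0,0],"turn":[0,0,0],"hand":0.045},
])

```text
time: 18.1
ee_pos: [0.5025, 0.0395, 0.0437]
eef_rot: [0.289, 0.957, -0.003, -0.001]
ft_force: [-0.2, 0.9, -0.1]
width: 0.0407
```

>>> apply_moves([
  {"translation":[0,0,0.015],"turn":[0,0,0],"hand":0.045},
  {"translation":[0,0,0.03],"turn":[0,0,0],"hand":0.045},
  {"translation":[0,0,0.04],"turn":[0,0,0],"hand":0.045},
  {"translation":[-0.02,-0.03,0.03],"turn":[0,0,0],"hand":0.045},
  {"translation":[-0.02,-0.04,0.02],"turn":[0,0,0],"hand":0.045},
])

```text
time: 18.6
ee_pos: [0.4616, -0.0225, 0.1837]
eef_rot: [0.282, 0.959, -0.0, -0.003]
ft_force: [-0.6, -2.5, 0.8]
width: 0.045
```

>>> apply_moves([
  {"translation":[-0.02,-0.045,0],"turn":[0,0,0],"hand":0.045},
  {"translation":[-0.02,-0.045,0],"turn":[0,0,0],"hand":0.045},
  {"translation":[-0.02,-0.045,0],"turn":[0,0,0],"hand":0.045},
  {"translation":[0,-0.045,0],"turn":[0,0,0],"hand":0.045},
  {"translation":[0,0,0],"turn":[0,0,0],"hand":0.045},
])

```text
time: 19.1
ee_pos: [0.3987, -0.2114, 0.1921]
eef_rot: [0.283, 0.959, -0.005, 0.002]
ft_force: [0.4, 0.5, 0.7]
width: 0.0452
```

```bash
python3 st.py; python3 - <<'E'
from h import *
s=camera("scene");t=camera("top")
crop(s,245,160,110,90,7,"pics/g1.png");crop(t,215,190,110,95,6,"pics/g2.png")
a=cv2.resize(cv2.imread("pics/g1.png"),(400,327));b=cv2.resize(cv2.imread("pics/g2.png"),(400,345))[:327]
full=cv2.resize(s[:,:,::-1],(400,270));ft=cv2.resize(t[:,:,::-1],(400,270))
cv2.imwrite("pics/g.png",cv2.vconcat([cv2.hconcat([a,b]),cv2.hconcat([full,ft])]))
# bystanders before/after: changed pixels
for n,i in(("scene",s),("top",t)):
    d=cv2.absdiff(i,np.load(f"pics/{n}0.npy")).max(2)>40
    boxes={"scene":{"comb":(105,148,60,50),"file":(243,258,30,68),"mug":(403,170,48,55),"caddy":(408,190,90,105)},"top":{"comb":(418,205,34,72),"file":(268,118,22,60),"mug":(125,235,50,52),"caddy":(92,170,75,65)}}[n]
    print(n,{k:int(d[y:y+h,x:x+w].sum()) for k,(x,y,w,h) in boxes.items()})
E
```

```text
t 19.1 pos [ 398.7 -211.4  192.1] stand xy [  53.6 -298.5] tool y in stand [-0.01   1.    -0.008] z [ 0.007 -0.008 -1.   ] w 0.0452 F stand [0.1 0.6 0.7] q [ 1.43  0.   -1.03  1.88  0.01  1.25  1.4 ]
turn to vertical [ 0.0107  0.001  -0.0098]
scene {'comb': 0, 'file': 0, 'mug': 0, 'caddy': 0}
top {'comb': 660, 'file': 0, 'mug': 0, 'caddy': 0}
```

View pics/g.png

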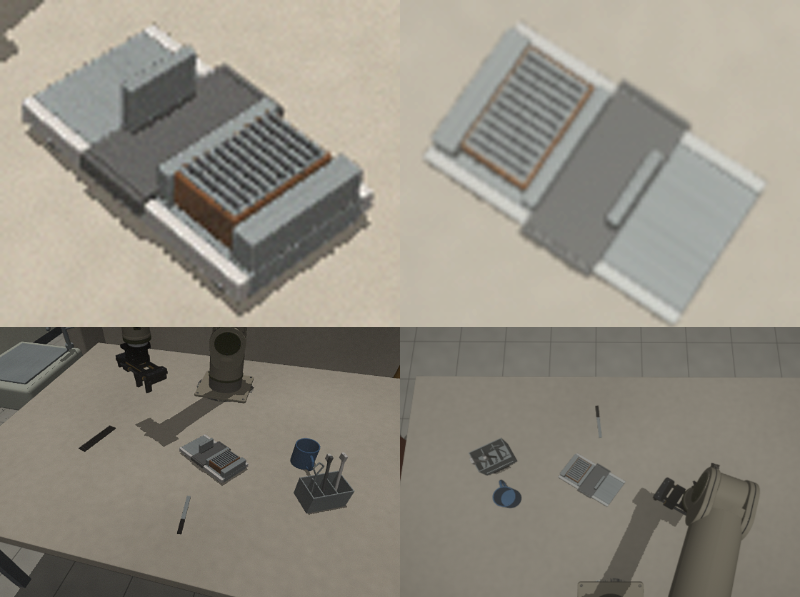

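View 12: the block lies flat with its ridged face up between the two jaws, its edges parallel to them, and the arm is clear. No bystander pixels changed in the scene view; in the top view the arm covers the comb. One numeric squareness and gap check before handing in.

```bash
python3 - <<'E'
from h import *
from st import t,R
im=camera("top")
# grey/orange profiles along slide at plane of the block top (z=0.064), three stations across
sat=cv2.cvtColor(im,cv2.COLOR_RGB2HSV)[:,:,1].astype(np.float32)
for x in(-30,-15,0,15,30):
    ys=np.arange(10,104,1.)
    uv=np.array([proj("top",np.r_[t+R@np.array([x,y])/1e3,.064]) for y in ys],np.float32)
    s=cv2.remap(sat,uv[:,:1],uv[:,1:],1)[:,0]
    lo,hi=ys<58,ys>=58
    print(x,"orange edges y",ys[lo][s[lo].argmax()],ys[hi][s[hi].argmax()])
h=cv2.cvtColor(im,cv2.COLOR_RGB2HSV);m=cv2.inRange(h,(3,90,30),(20,255,255));m[:190]=0;m[260:]=0;m[:,:215]=0;m[:,320:]=0
pts=cv2.findNonZero(m);print(cv2.minAreaRect(pts))
E
```

```text
-30 orange edges y 31.0 85.0
-15 orange edges y 31.0 85.0
0 orange edges y 30.0 86.0
15 orange edges y 31.0 85.0
30 orange edges y 31.0 85.0
((253.60003662109375, 229.7000274658203), (16.099689483642578, 38.01315689086914), 63.43495178222656)
```

```bash
python3 -c "
from bench import order
print(order.close_job())"
```

```text
the job is handed in; nothing more can be done
None
```

The job is handed in, at about 19 s of robot time. The block lies flat on the bed with its ridged steel face up, held square between the two jaws, and the robot is clear of everything.

**What I did:**
- I pinched the tab and pulled the jaw back about 63 mm.
- I gripped the block by its upper part, tilted it 35° and set its lower edge on the bed. It came down flat as I opened the fingers and withdrew them.
- I slid the jaw up by the tab until it stopped against the block, then let go and backed the arm away.

**Last checks:**
- **Squareness:** in the top view the block's edges read stand y ≈ 31 and 85 mm at five stations across, within 1 mm of parallel to the jaws.
- **Snugness:** I judged this from the force on the jaw rising to about 11 N and from its travel stopping. The pictures are too coarse to measure a gap directly.
- **Bystanders:** the scene view shows no change at the caddy, mug, comb or nail file. The top view could not confirm the comb, because the arm covered it.

**What disagreed or went wrong:**
- **Tool pose reading:** the fingertips sat about 25 mm further back along the tool than the text says. My first grasp closed above the block without moving it. I worked out the offset from the pictures and allowed for it after that.
- **Setting the tilted block down:** the held block pressed on the bed and the fixed jaw for a moment, about 28 N upward and 18 N sideways at the wrist. I backed off by about 2 mm at once.

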